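Close the air filter: back the cap off to the drop, then screw it home

TASK

The cap of the blue compressed-air filter has only been set on top of its threaded neck, and where the thread begins cannot be seen. With a light downward push turn it backward (counter-clockwise from above), without lifting it off, until you feel it drop a step into the start of the thread; then turn it forward (clockwise) until it comes up against its stop, fully home, and let go. Be gentle, neither press hard nor force it against a stop, and leave the things standing around alone.

Things in the scene. Friction and masses are not known exactly. Their poses are not given: they have to be found in the camera images.
- filter_housing: Blue round filter housing, bolted down: base 100 mm across, body 80 mm across, metal neck 70 mm across from 56 to 100 mm height, two brass ports reaching 64 mm out to +y and -y at 33 mm height. Origin: its axis at bench height; z up. How the thread lies round the neck differs every time, cannot be seen under the cap and is not told by this frame.
- mouth (a point): Centre of the neck's mouth, 100 mm above the bench, z up; level with the thread's crests, on which the cap's three studs lie at the start. Right-hand thread with three starts (repeats every 120 degrees). Turned backward over the level crests by 0.3 to 1.4 rad the studs come over the entry gaps. Turned forward from the crests, the cap never goes down and runs against a stop.
- entry (a point): Point on the axis 8 mm above the mouth: where the cap's origin is after the 8 mm drop into the entry gaps; z up. Only its weight and a push from above take it down. The gaps leave about 0.2 rad of free turning; past them a hard stop blocks further backward turning, dropped or not.
- home (a point): Point on the axis 3.4 mm above the mouth: where the cap's origin is when fully home; z up. From the gaps the cap turns forward by 1.0 to 1.3 rad, first up to 0.35 rad level, then down 5 mm per rad in a groove with about 1 mm of play, to a hard stop. Contact forces of more than 40 N in all between cap and housing (about 0.7 Nm against a stop while pressing lightly) harm the thread.
- cap: Loose black cap, 0.2 to 0.33 kg: disc 80 mm across and 9 mm thick, a red upright finger bar on top and, below, a 43 mm plug with three small studs that runs in the neck's bore. Origin: on its axis at the underside of the disc, 16 mm above the mouth at the start; x along the finger bar, z up. It stands upright throughout.
- grip (a point): Middle of the red finger bar, on the cap's axis, 30 mm above the cap's origin; x along the bar, z up. The bar is 64 mm long (x), 14 mm thick (y), and stands 30 mm above the black disc, from 21 mm below this point to 9 mm above it; gripped across its thickness from above it can be turned by 2 rad or more either way without touching anything.
- tape_measure: Yellow tape measure standing on the bench beside the filter, 40x74x66 mm, origin under its middle; to be left alone.
- tape_roll: Roll of masking tape lying flat, 96 mm across, 25 mm high, origin under its middle; to be left alone.
- screwdriver: Screwdriver with blue handle lying in front of the filter, 26x212x26 mm, long along y, origin under its middle; to be left alone.
Not all that is in view belongs to the job. What is meant by the cap is not brown or purple, and is the smaller of those in its own colour.

How it is judged:
By the outcome, as a careful person would: the job done as asked, in the order asked, and still so for the second after the job is handed in, with the robot touching nothing.
It also fails if it takes over 64 s, if anything falls off the work surface, if the arm or the gripper's body presses on something with over 40 N, if the wrist force passes 120 N, or if a joint passes its speed limit or range.

ROBOT

A 6-joint arm with a two-finger parallel gripper is mounted at the origin on a cart in front of the work surface, level with it; the furniture and walls round the work are solid. World frame = base frame: x ahead of the robot, y to its left, z up, the work surface at z = 0. Lengths are in mm, angles in rad, forces in N, time in s.
With the tool pointing down it reaches from about 350 to 875 mm from the base axis. Payload 4.2 kg.
Tool frame: the origin (TCP) lies between the finger pads; the fingertips stand 14 mm ahead of it and the grasp point (between the pads) lies 5 mm behind it; z points along the fingers, y is the line along which they close (so a half turn about z gives the same grasp; the last joint's range is limited). The gripper opens to 85 mm and grips with 20 to 120 N. Pads are 22 mm wide; open, the fingers measure 114 mm over their backs; the gripper's body (76 mm by 85 mm) begins 54 mm behind the grasp point. The pads swing forward as they close: fully open they stand 13 mm farther back than shut.
Start: joints at [-0.951, 0.385, 0.008, 0, -1.194, -0.259], TCP at [220.653, -584.732, 245.312] pointing down, gripper open.
Joint ranges: [-3.14, 3.14], [-1.21, 2.06], [-1.07, 1.41], [-3.16, 2.05], [-2.99, -0.16], [-3.1, 3.1]. Speed limits (rad/s): [2.79, 2.79, 3.14, 3.14, 3.14, 3.14].

INTERFACE

Orientations are given as a unit quaternion [x, y, z, w].
In Python, from bench import * gives the robot as it stands.
- The arm moves only by the tool carry_out, never from a script. Its argument "motion" is a list of rows, each a list of 7 numbers: the turn, a rotation vector about the tool's x, y, z in rad, then the shift along the tool's x, y, z in mm, then the opening, from -1 (shut) to 1 (fully open), so that 0 is half open. A call has 1 to 5 rows; each row is the pose to reach, as a shift and turn from the pose commanded when the call began, along the tool's axes at that moment; what a row does not reach only later rows make up. A row lasts 1/8 s, in which the tool goes at most 62.5 mm and 10.7 degrees, less where a joint would pass 70% of its speed; a pose out of reach is approached as far as the arm can. A call with a gripper value outside its range is refused whole. The fingers move at their own pace and stop on an object; the grip force is fixed at half the most. Time passes only in rows, so rows that repeat a pose let the fingers close. It gives the time, the measured TCP pose, the force, the opening and the grip force at its end, in the units of the state.
- read_state(): the state, without advancing time (a new reading comes with each control period).
- get_image(name): name is "side" or "top"; returns a dict with "color" (384x512x3 uint8, blue, green, red), "mtx" (3x3 intrinsics, pixels), "position" and "orientation" of the camera in the world. Camera axes: x right, y down, z forward; pixel columns grow to the right and rows downward; lengths in mm; the calibration is good to about 2 mm. A picture is of the moment at which its call begins. There is no depth.
- job_done(): hands the job in; it is judged then, once.
The state is a dict: "clock": time; "joints": joint angles; "joint_vel": joint speeds; "joint_efforts": joint torques, N m; "position": TCP position; "ee_rot": TCP orientation; "contact_force": force on the tool from outside, world axes, zero at the start; "wrist_torque": the same for the moment, N m; "gripper_width": finger opening in mm; "grasp_force": force on a finger pad.
Only numpy, scipy, OpenCV 4.12 (cv2) and the standard library are available. Lean on these libraries where they do the work, as an engineer would, in place of code of your own. Each camera call takes 0.05 s, during which the arm holds its last target. There are 200 camera calls.

## Working session

There is one attempt and no reset: what is moved stays moved. The work goes in short steps, Python scripts to look and compute and a tool call to move; the robot and the scene stay as the last step left them, time stands still between calls to the robot, and variables do not carry over. Pictures are saved under pics/ and viewed, at most 10 in all, crops included, and the job is handed in when it is done.

Besides the shell and the picture viewer there is one more tool, called after "Emit:" in YAML: its name, and indented under it one key for each argument. carry_out: Moves the arm, as the interface text tells. Its arguments: {"type":"object","properties":{"motion":{"type":"array"}},"required":["motion"]}

```bash
mkdir -p pics
python3 - <<'E'
from bench import *
import cv2
for n in("side","top"):
    r=get_image(n);cv2.imwrite(f"pics/{n}0.png",r["color"]);print(n,r["mtx"],r["position"],r["orientation"])
print(read_state())
E
```

```text
side [[460.95352902   0.         263.20959044]
 [  0.         460.95352902 196.63302935]
 [  0.           0.           1.        ]] [ 363.13800632 1279.04936974  723.60220506] [-0.0491831   0.85756387 -0.51122317  0.02856753]
top [[474.29749591   0.         259.90430769]
 [  0.         474.29749591 191.72090118]
 [  0.           0.           1.        ]] [ 432.19550129  165.63993215 1293.76267381] [ 0.71576357 -0.69768455  0.02536042 -0.01660212]
{'clock': 0.1, 'joints': array([-9.51397926e-01,  3.85487126e-01,  6.77436534e-03, -4.21836325e-04,
       -1.19400596e+00, -2.58621552e-01]), 'joint_vel': array([ 0.0019217 , -0.00273483,  0.00331191,  0.00368846,  0.00038315,
        0.00170545]), 'joint_efforts': array([-5.08211269e-04, -3.93319273e+01,  1.88928580e+01,  4.19790164e+00,
       -2.58583525e-03,  4.83970283e-06]), 'position': array([ 220.48123901, -584.29652129,  244.33304119]), 'ee_rot': array([-1.79335091e-01,  9.83787560e-01,  9.53378025e-04, -2.31093434e-04]), 'contact_force': array([-0.01201761,  0.93813979,  0.34181357]), 'wrist_torque': array([0.05203091, 0.03911143, 0.00549532]), 'grasp_force': 0.0, 'gripper_width': 85.6880782236843}
```

View pics/side0.png

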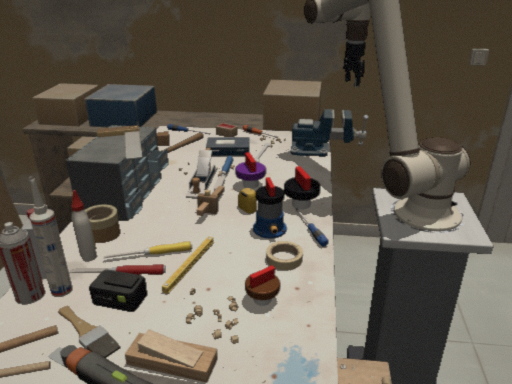

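View pics/top0.png

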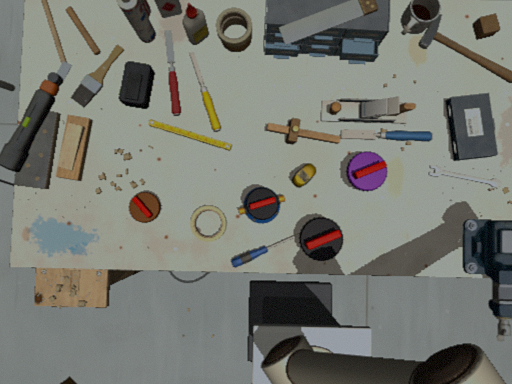

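The target is the smaller black cap on the blue housing, at about (262,204) in top and (269,193) in side. The larger black cap at (321,239) in top is a decoy. I'll enlarge both views.

Run:
```python
import cv2,numpy as np
a=cv2.imread("pics/top0.png")[170:270,215:345];b=cv2.imread("pics/side0.png")[160:260,215:345]
f=lambda i:cv2.resize(i,None,fx=6,fy=6,interpolation=cv2.INTER_CUBIC)
cv2.imwrite("pics/t1.png",f(a)[:600,:780]);cv2.imwrite("pics/s1.png",f(b))
```

```text
(no output)
```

View pics/t1.png

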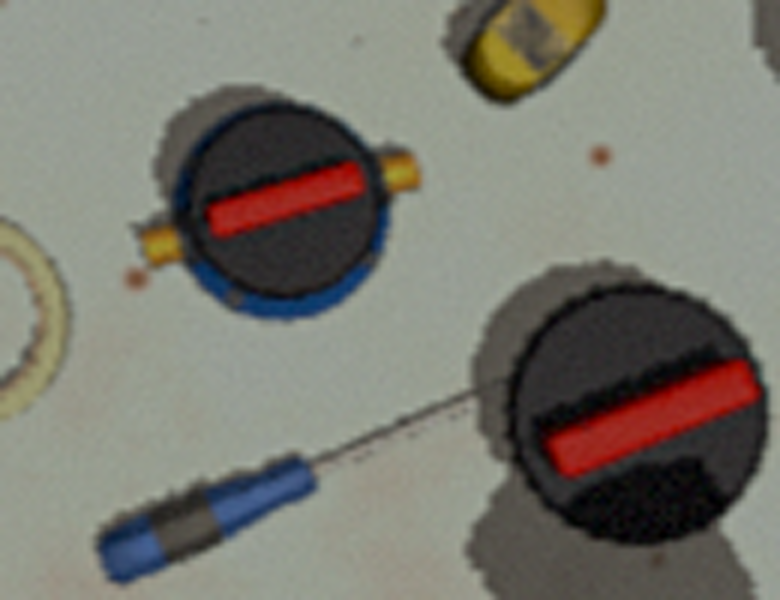

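View pics/s1.png

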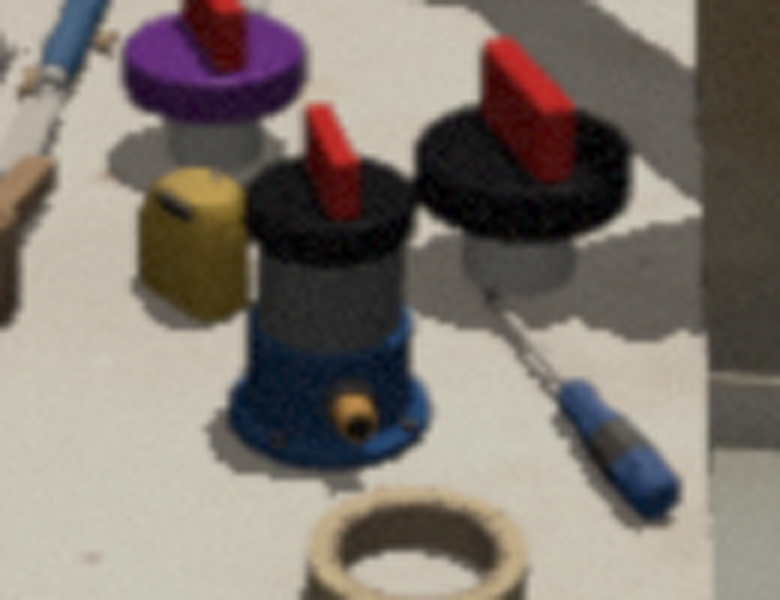

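The crops show the cap's bar with corners near (205,207), (358,163), (367,192) and (218,238) in the 6x top crop, and the disc centre near (281,201). I'll localise it, using the red mask for subpixel accuracy, and check it against the side view.

```bash
cat > h.py <<'E'
from bench import *
import cv2,numpy as np
from scipy.spatial.transform import Rotation as R
def ray(r,uv,z):
    d=R.from_quat(r["orientation"]).as_matrix()@np.linalg.inv(r["mtx"])@[uv[0],uv[1],1]
    p=np.array(r["position"]);return p+d*(z-p[2])/d[2]
def proj(r,P):
    c=r["mtx"]@(R.from_quat(r["orientation"]).as_matrix().T@(np.array(P)-r["position"]));return c[:2]/c[2]
def bar(r,z,roi=(180,230,240,290)):
    a,b,c,d=roi;im=r["color"][a:b,c:d].astype(int)
    m=((im[...,2]>120)&(im[...,1]<70)&(im[...,0]<80)).astype(np.uint8)
    q=cv2.findNonZero(m)[:,0]+[c,a];P=np.array([ray(r,u,z) for u in q])[:,:2]
    rc=cv2.minAreaRect(P.astype(np.float32));w=np.linalg.svd(P-P.mean(0),full_matrices=False)[2][0]
    return P.mean(0),rc,np.arctan2(w[1],w[0])
E
python3 - <<'E'
from h import *
t=get_image("top");s=get_image("side")
c,rc,a=bar(t,155);print(c,rc,a)
print("disc",ray(t,(215+281.5/6-.5,170+201.5/6-.5),125))
# side: bar top-face corners (307,108),(327,104),(358,160),(340,166)
q=np.mean([(307,108),(327,104),(358,162),(338,167)],0);print("side",ray(s,(215+q[0]/6-.4,160+q[1]/6-.4),155))
print("sidedisc",ray(s,(215+330/6-.4,160+202/6-.4),125))
st=read_state();print(st["position"],st["ee_rot"],st["joints"])
M=R.from_quat(st["ee_rot"]).as_matrix();print(M)
for yaw in (a+np.pi/2,a-np.pi/2):
    y=[np.cos(yaw),np.sin(yaw)];print("y axis",y,"tool z turn",np.arctan2(np.dot(y+[0],M[:,0])*-1,np.dot(y+[0],M[:,1])))
E
```

```text
[473.64057879 146.28780239] ((473.57977294921875, 146.44415283203125), (12.19381332397461, 61.48969268798828), 18.582246780395508) -1.242993795896154
disc [473.87437659 147.59866306 125.        ]
side [472.72904398 148.77599224 155.        ]
sidedisc [472.73878034 157.65789265 125.        ]
[ 220.55120019 -584.44116642  244.65038993] [-1.79380016e-01  9.83779630e-01  6.50426345e-04 -1.63068921e-04] [-9.51379465e-01  3.85252098e-01  7.16764007e-03 -2.77219033e-04
 -1.19402799e+00 -2.58602198e-01]
[[-9.35645566e-01 -3.52940599e-01 -5.54194743e-04]
 [-3.52941024e-01  9.35644774e-01  1.22124977e-03]
 [ 8.75007900e-05  1.33825499e-03 -9.99999101e-01]]
y axis [np.float64(0.9467521333406369), np.float64(0.32196334886901773)] tool z turn 1.6037062081736342
y axis [np.float64(-0.9467521333406369), np.float64(-0.32196334886901784)] tool z turn -1.5378864454161592
```

Emit:
carry_out:
  motion:
    - [0, 0, -0.1, -30, 36, 0, 1]
    - [0, 0, -0.22, -68, 82, 0, 1]
    - [0, 0, -0.34, -106, 128, 0, 1]
    - [0, 0, -0.46, -144, 174, 0, 1]
    - [0, 0, -0.58, -182, 220, 0, 1]

```text
clock: 0.82
position: [313.5, -312.9, 245.3]
ee_rot: [-0.455, 0.891, -0.0, 0.0]
contact_force: [1.9, -0.1, 0.4]
gripper_width: 85.2
grasp_force: 0.0
```

```bash
cat >> h.py <<'E'
def plan(xy=(473.3,147.3),z=None,ytool=0.328-np.pi):
    st=read_state();M=R.from_quat(st["ee_rot"]).as_matrix();p=st["position"]
    d=M.T@(np.array([*xy,p[2] if z is None else z])-p)
    T=np.column_stack([[-np.sin(ytool),np.cos(ytool),0],[np.cos(ytool),np.sin(ytool),0],[0,0,-1.]])
    T[:,0]=np.cross(T[:,1],T[:,2])
    print("t",st["clock"],"p",p.round(1),"shift",d.round(1),"turn",R.from_matrix(M.T@T).as_rotvec().round(3),"F",st["contact_force"].round(1),"Tq",st["wrist_torque"].round(2),"w",st["gripper_width"],"j",st["joints"].round(2))
E
python3 -c "from h import *;plan()"
```

```text
t 0.825 p [ 313.5 -312.9  245.3] shift [-466.5  140.4   -0. ] turn [-0.    -0.    -0.954] F [ 1.9 -0.1  0.4] Tq [-0.02 -0.15  0.04] w 85.17436161439412 j [-0.42  0.07 -0.41 -0.   -1.09 -0.21]
```

Emit:
carry_out:
  motion:
    - [0, 0, -0.12, -56, 17, 0, 1]
    - [0, 0, -0.25, -113, 34, 0, 1]
    - [0, 0, -0.38, -170, 51, 0, 1]
    - [0, 0, -0.5, -227, 68, 0, 1]
    - [0, 0, -0.62, -284, 85, 0, 1]

```text
clock: 1.45
position: [412.1, -33.1, 245.7]
ee_rot: [-0.705, 0.709, -0.0, 0.0]
contact_force: [1.4, 0.2, 0.4]
gripper_width: 85.4
grasp_force: 0.0
```

```bash
python3 -c "from h import *;plan()"
```

```text
t 1.45 p [412.1 -33.1 245.7] shift [-1.808e+02 -6.020e+01  1.000e-01] turn [-0.001  0.    -0.334] F [1.4 0.2 0.4] Tq [-0.07 -0.13  0.03] w 85.36698645995632 j [ 0.32  0.01 -0.47  0.   -1.09 -0.32]
```

Emit:
carry_out:
  motion:
    - [0, 0, -0.09, -50, -17, 0, 1]
    - [0, 0, -0.18, -100, -34, 0, 1]
    - [0, 0, -0.27, -150, -50, 0, 1]
    - [0, 0, -0.334, -180, -60, 0, 1]
    - [0, 0, -0.334, -180.5, -60, 20, 1]

```text
clock: 2.08
position: [475.2, 147.4, 226.0]
ee_rot: [0.813, -0.582, 0.001, -0.002]
contact_force: [0.2, -0.4, -0.2]
gripper_width: 85.2
grasp_force: 0.0
```

Run:
```python
from h import *
plan()
```

```text
t 2.075 p [475.2 147.4 226. ] shift [-0.5  1.8 -0. ] turn [-0.004  0.001 -0.001] F [ 0.2 -0.4 -0.2] Tq [-0.01  0.05  0.01] w 85.2039740463824 j [ 0.63  0.18 -0.33  0.   -1.06 -0.3 ]
```

Emit:
carry_out:
  motion:
    - [0, 0, 0, -0.4, 1.6, 30, 1]
    - [0, 0, 0, -0.4, 1.6, 60, 1]
    - [0, 0, 0, -0.4, 1.6, 76, 1]
    - [0, 0, 0, -0.4, 1.6, 82, 1]
    - [0, 0, 0, -0.4, 1.6, 82, 1]

```text
clock: 2.7
position: [472.2, 144.7, 143.4]
ee_rot: [0.812, -0.584, 0.0, 0.0]
contact_force: [0.4, 0.3, -0.4]
gripper_width: 85.5
grasp_force: 0.0
```

Run:
```python
from h import *
plan(z=144)
t=get_image("top");s=get_image("side")
f=lambda i:cv2.resize(i,(390,480),interpolation=cv2.INTER_CUBIC)
cv2.imwrite("pics/g1.png",np.hstack([f(t["color"][164:244,230:295]),f(s["color"][140:220,235:300])]))
```

```text
t 2.7 p [472.2 144.7 143.4] shift [-2.1 -1.9 -0.6] turn [ 0.    -0.    -0.004] F [ 0.4  0.3 -0.4] Tq [ 0.05 -0.02  0.04] w 85.46748739758263 j [ 0.63  0.27 -0.45  0.   -0.85 -0.3 ]
```

View pics/g1.png

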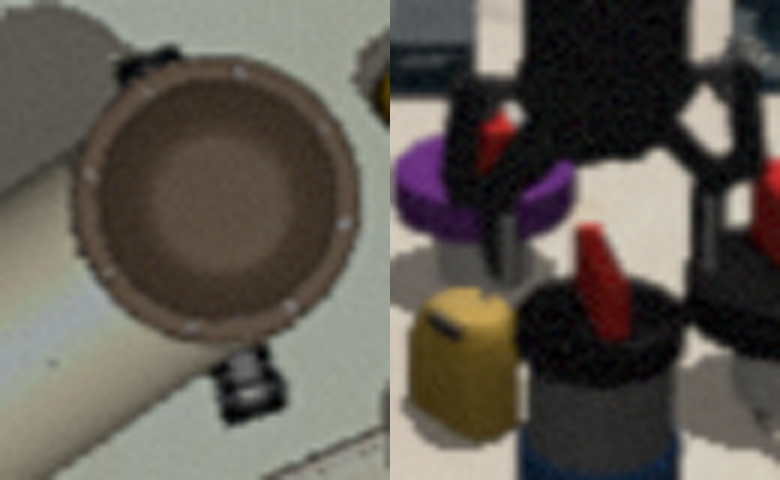

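The gripper straddles the bar cleanly with nothing touching. I'll centre it and close.

Emit:
carry_out:
  motion:
    - [0, 0, 0, -2, -1.5, 0, 1]
    - [0, 0, 0, -2, -1.5, 0, 0]
    - [0, 0, 0, -2, -1.5, 0, -0.4]
    - [0, 0, 0, -2, -1.5, 0, -0.5]
    - [0, 0, 0, -2, -1.5, 0, -0.55]

```text
clock: 3.42
position: [472.8, 147.0, 143.3]
ee_rot: [0.812, -0.584, -0.0, 0.0]
contact_force: [0.1, 0.1, 0.1]
gripper_width: 19.4
grasp_force: 0.0
```

Run:
```python
from h import *
plan(z=144)
```

```text
t 3.425 p [472.8 147.  143.3] shift [-0.1 -0.6 -0.7] turn [ 0.    -0.    -0.004] F [0.1 0.1 0.1] Tq [-0.05 -0.05 -0.05] w 19.442361775775648 j [ 0.63  0.27 -0.45  0.   -0.85 -0.31]
```

Emit:
carry_out:
  motion:
    - [0, 0, 0, 0, 0, 0, -0.65]
    - [0, 0, 0, 0, 0, 0, -0.72]
    - [0, 0, 0, 0, 0, 0, -1]
    - [0, 0, 0, 0, 0, 0, -1]
    - [0, 0, 0, 0, 0, 0, -1]

```text
clock: 4.05
position: [472.9, 147.1, 143.5]
ee_rot: [0.812, -0.584, 0.0, -0.0]
contact_force: [-0.6, -1.0, 1.7]
gripper_width: 13.0
grasp_force: 59.3
```

Run:
```python
from h import *
plan(z=144)
```

```text
t 4.05 p [472.9 147.1 143.5] shift [-0.1 -0.5 -0.5] turn [-0.    -0.    -0.004] F [-0.6 -1.   1.7] Tq [0.02 0.18 0.01] w 13.039233764026875 j [ 0.63  0.27 -0.45  0.   -0.85 -0.31]
```

Emit:
carry_out:
  motion:
    - [0, 0, 0, 0, 0, 0.5, -1]
    - [0, 0, 0, 0, 0, 1, -1]
    - [0, 0, 0, 0, 0, 1, -1]

```text
clock: 4.42
position: [473.0, 147.1, 143.3]
ee_rot: [0.812, -0.584, 0.0, -0.0]
contact_force: [-2.5, -0.9, 7.7]
gripper_width: 12.6
grasp_force: 60.4
```

Run:
```python
from h import *
plan(z=144)
```

```text
t 4.425 p [473.  147.1 143.3] shift [-0.1 -0.4 -0.7] turn [-0.001 -0.    -0.004] F [-2.5 -0.9  7.7] Tq [-0.02  0.92  0.03] w 12.63348336115982 j [ 0.63  0.27 -0.45  0.   -0.85 -0.31]
```

Emit:
carry_out:
  motion:
    - [0, 0, -0.04, 0, 0, 0, -1]
    - [0, 0, -0.09, 0, 0, 0, -1]
    - [0, 0, -0.14, 0, 0, 0, -1]
    - [0, 0, -0.18, 0, 0, 0, -1]
    - [0, 0, -0.2, 0, 0, 0, -1]

```text
clock: 5.05
position: [473.7, 147.3, 143.3]
ee_rot: [0.866, -0.5, 0.001, -0.001]
contact_force: [-0.7, -0.2, 5.5]
gripper_width: 12.9
grasp_force: 60.0
```

Run:
```python
from h import *
plan(z=144)
```

```text
t 5.05 p [473.7 147.3 143.3] shift [-0.2  0.3 -0.7] turn [-0.002 -0.     0.197] F [-0.7 -0.2  5.5] Tq [-0.14  0.22 -0.16] w 12.909455338929481 j [ 0.63  0.27 -0.45  0.   -0.85 -0.11]
```

Emit:
carry_out:
  motion:
    - [0, 0, -0.03, 0, 0, 0, -1]
    - [0, 0, -0.06, 0, 0, 0, -1]
    - [0, 0, -0.09, 0, 0, 0, -1]
    - [0, 0, -0.11, 0, 0, 0, -1]
    - [0, 0, -0.11, 0, 0, 0, -1]

```text
clock: 5.68
position: [473.5, 147.2, 143.3]
ee_rot: [0.892, -0.451, 0.001, -0.001]
contact_force: [-1.8, 0.6, 6.6]
gripper_width: 12.8
grasp_force: 60.2
```

Run:
```python
from h import *
plan(z=144)
```

```text
t 5.675 p [473.5 147.2 143.3] shift [-0.2  0.1 -0.7] turn [-0.002 -0.     0.306] F [-1.8  0.6  6.6] Tq [-0.1   0.4  -0.06] w 12.764251539284734 j [ 0.63  0.27 -0.45  0.   -0.85  0.  ]
```

Emit:
carry_out:
  motion:
    - [0, 0, -0.03, 0, 0, 0, -1]
    - [0, 0, -0.06, 0, 0, 0, -1]
    - [0, 0, -0.09, 0, 0, 0, -1]
    - [0, 0, -0.1, 0, 0, 0, -1]
    - [0, 0, -0.1, 0, 0, 0, -1]

```text
clock: 6.3
position: [473.4, 147.1, 143.4]
ee_rot: [0.914, -0.406, 0.001, -0.0]
contact_force: [-1.8, -0.8, 7.3]
gripper_width: 12.8
grasp_force: 60.2
```

```bash
python3 -c "from h import *;plan(z=144)"
```

```text
t 6.3 p [473.4 147.1 143.4] shift [-0.2 -0.1 -0.6] turn [-0.001 -0.001  0.406] F [-1.8 -0.8  7.3] Tq [-0.27  0.36 -0.08] w 12.789715612989742 j [ 0.63  0.27 -0.45  0.   -0.85  0.1 ]
```

Emit:
carry_out:
  motion:
    - [0, 0, -0.03, 0, 0, 0, -1]
    - [0, 0, -0.06, 0, 0, 0, -1]
    - [0, 0, -0.09, 0, 0, 0, -1]
    - [0, 0, -0.1, 0, 0, 0, -1]
    - [0, 0, -0.1, 0, 0, 0, -1]

```text
clock: 6.92
position: [473.3, 146.8, 143.2]
ee_rot: [0.933, -0.36, 0.001, -0.0]
contact_force: [-0.6, -2.4, 6.6]
gripper_width: 13.3
grasp_force: 60.1
```

```bash
python3 -c "from h import *;plan(z=144)"
```

```text
t 6.925 p [473.3 146.8 143.2] shift [-0.4 -0.4 -0.8] turn [-0.001 -0.001  0.506] F [-0.6 -2.4  6.6] Tq [-0.52  0.24 -0.08] w 13.270908090607266 j [ 0.63  0.27 -0.45  0.   -0.85  0.2 ]
```

Emit:
carry_out:
  motion:
    - [0, 0, -0.03, 0, 0, 0, -1]
    - [0, 0, -0.06, 0, 0, 0, -1]
    - [0, 0, -0.09, 0, 0, 0, -1]
    - [0, 0, -0.1, 0, 0, 0, -1]
    - [0, 0, -0.1, 0, 0, 0, -1]

```text
clock: 7.55
position: [472.3, 146.9, 141.5]
ee_rot: [0.95, -0.313, -0.001, 0.001]
contact_force: [-0.1, -0.5, -3.0]
gripper_width: 13.1
grasp_force: 58.8
```

```bash
python3 -c "from h import *;plan(z=144)"
```

```text
t 7.55 p [472.3 146.9 141.5] shift [ 0.6 -0.9 -2.5] turn [0.002 0.    0.606] F [-0.1 -0.5 -3. ] Tq [-0.07  0.07 -0.02] w 13.053440574467956 j [ 0.63  0.27 -0.45 -0.   -0.85  0.3 ]
```

It dropped: Fz went from +7 to −3 N, so the gripper now carries the cap's weight. I'll follow it down.

Emit:
carry_out:
  motion:
    - [0, 0, -0.02, 0, 0, 1, -1]
    - [0, 0, -0.03, 0, 0, 2, -1]
    - [0, 0, -0.03, 0, 0, 3, -1]
    - [0, 0, -0.03, 0, 0, 4, -1]
    - [0, 0, -0.03, 0, 0, 5, -1]

```text
clock: 8.18
position: [472.9, 147.1, 137.3]
ee_rot: [0.954, -0.299, 0.0, -0.0]
contact_force: [-0.4, 1.2, -2.8]
gripper_width: 13.1
grasp_force: 58.8
```

```bash
python3 -c "from h import *;plan(z=135)"
```

```text
t 8.175 p [472.9 147.1 137.3] shift [ 0.2 -0.4  2.3] turn [-0.     0.     0.636] F [-0.4  1.2 -2.8] Tq [-0.03  0.06  0.  ] w 13.098827842401006 j [ 0.63  0.28 -0.46 -0.   -0.84  0.33]
```

Emit:
carry_out:
  motion:
    - [0, 0, 0, 0, 0, 0.6, -1]
    - [0, 0, 0, 0, 0, 1.2, -1]
    - [0, 0, 0, 0, 0, 1.8, -1]
    - [0, 0, 0, 0, 0, 1.8, -1]

```text
clock: 8.68
position: [472.9, 147.1, 135.5]
ee_rot: [0.954, -0.299, 0.0, -0.0]
contact_force: [-0.6, 0.0, -3.1]
gripper_width: 12.7
grasp_force: 58.8
```

```bash
python3 -c "from h import *;plan(z=135)"
```

```text
t 8.675 p [472.9 147.1 135.5] shift [ 0.2 -0.4  0.5] turn [-0.    -0.     0.636] F [-0.6  0.  -3.1] Tq [-0.02  0.08  0.08] w 12.676463532024744 j [ 0.63  0.28 -0.46  0.   -0.83  0.33]
```

Emit:
carry_out:
  motion:
    - [0, 0, 0, 0, 0, 0.4, -1]
    - [0, 0, 0, 0, 0, 0.8, -1]
    - [0, 0, 0, 0, 0, 1, -1]
    - [0, 0, 0, 0, 0, 1, -1]

```text
clock: 9.18
position: [473.0, 147.1, 135.2]
ee_rot: [0.954, -0.299, 0.0, -0.0]
contact_force: [-2.0, -0.5, 5.4]
gripper_width: 13.2
grasp_force: 60.0
```

```bash
python3 -c "from h import *;plan(z=135)"
```

```text
t 9.175 p [473.  147.1 135.2] shift [ 0.2 -0.3  0.2] turn [-0.    -0.     0.636] F [-2.  -0.5  5.4] Tq [-0.19  0.89  0.02] w 13.150317074214923 j [ 0.63  0.28 -0.46  0.   -0.83  0.33]
```

Seated in the entry gap, exactly 8 mm down. Now forward (positive tool z).

Emit:
carry_out:
  motion:
    - [0, 0, 0.03, 0, 0, 0, -1]
    - [0, 0, 0.06, 0, 0, 0, -1]
    - [0, 0, 0.09, 0, 0, 0, -1]
    - [0, 0, 0.12, 0, 0, 0, -1]
    - [0, 0, 0.15, 0, 0, 0, -1]

```text
clock: 9.8
position: [473.2, 147.2, 134.9]
ee_rot: [0.929, -0.37, 0.0, -0.0]
contact_force: [-1.8, -0.1, 4.1]
gripper_width: 13.1
grasp_force: 59.8
```

```bash
python3 -c "from h import *;plan(z=135)"
```

```text
t 9.8 p [473.2 147.2 134.9] shift [ 0.1 -0.1 -0.1] turn [-0.001 -0.     0.485] F [-1.8 -0.1  4.1] Tq [-0.11  0.58  0.04] w 13.077814560373078 j [ 0.63  0.28 -0.46  0.   -0.83  0.18]
```

Emit:
carry_out:
  motion:
    - [0, 0, 0.03, 0, 0, 0, -1]
    - [0, 0, 0.06, 0, 0, 0, -1]
    - [0, 0, 0.09, 0, 0, 0, -1]
    - [0, 0, 0.12, 0, 0, 0, -1]
    - [0, 0, 0.12, 0, 0, 0, -1]

```text
clock: 10.42
position: [473.3, 147.3, 134.6]
ee_rot: [0.905, -0.425, 0.0, -0.001]
contact_force: [-0.3, -0.4, 2.8]
gripper_width: 13.0
grasp_force: 59.6
```

```bash
python3 -c "from h import *;plan(z=135)"
```

```text
t 10.425 p [473.3 147.3 134.6] shift [-0.  -0.  -0.4] turn [-0.001  0.     0.365] F [-0.3 -0.4  2.8] Tq [ 0.09  0.02 -0.03] w 12.972924387310776 j [ 0.63  0.28 -0.46  0.   -0.83  0.06]
```

Emit:
carry_out:
  motion:
    - [0, 0, 0.03, 0, 0, 0.2, -1]
    - [0, 0, 0.06, 0, 0, 0.4, -1]
    - [0, 0, 0.09, 0, 0, 0.6, -1]
    - [0, 0, 0.12, 0, 0, 0.8, -1]
    - [0, 0, 0.12, 0, 0, 0.8, -1]

```text
clock: 11.05
position: [472.9, 147.1, 133.7]
ee_rot: [0.878, -0.478, 0.0, -0.0]
contact_force: [1.0, 0.8, 3.2]
gripper_width: 12.7
grasp_force: 59.7
```

```bash
python3 -c "from h import *;plan(z=135)"
```

```text
t 11.05 p [472.9 147.1 133.7] shift [-0.  -0.4 -1.3] turn [-0.     0.     0.245] F [1.  0.8 3.2] Tq [-0.03 -0.39 -0.14] w 12.682305418049534 j [ 0.63  0.28 -0.46 -0.   -0.83 -0.06]
```

Emit:
carry_out:
  motion:
    - [0, 0, 0.03, 0, 0, 0.2, -1]
    - [0, 0, 0.06, 0, 0, 0.4, -1]
    - [0, 0, 0.09, 0, 0, 0.5, -1]
    - [0, 0, 0.12, 0, 0, 0.7, -1]
    - [0, 0, 0.12, 0, 0, 0.7, -1]

```text
clock: 11.68
position: [472.8, 147.0, 133.2]
ee_rot: [0.848, -0.53, 0.0, 0.0]
contact_force: [-0.2, -0.9, 5.8]
gripper_width: 13.1
grasp_force: 60.0
```

```bash
python3 -c "from h import *;plan(z=135)"
```

```text
t 11.675 p [472.8 147.  133.2] shift [-0.1 -0.6 -1.8] turn [ 0.    -0.     0.125] F [-0.2 -0.9  5.8] Tq [-0.12 -0.11 -0.06] w 13.069658770334458 j [ 0.63  0.28 -0.46  0.   -0.83 -0.18]
```

Emit:
carry_out:
  motion:
    - [0, 0, 0.03, 0, 0, 0.1, -1]
    - [0, 0, 0.06, 0, 0, 0.2, -1]
    - [0, 0, 0.09, 0, 0, 0.4, -1]
    - [0, 0, 0.12, 0, 0, 0.5, -1]
    - [0, 0, 0.12, 0, 0, 0.5, -1]

```text
clock: 12.3
position: [472.3, 146.8, 132.6]
ee_rot: [0.814, -0.58, -0.0, 0.0]
contact_force: [0.0, -0.4, 6.4]
gripper_width: 13.4
grasp_force: 60.1
```

```bash
python3 -c "from h import *;plan(z=135)"
```

```text
t 12.3 p [472.3 146.8 132.6] shift [-0.1 -1.1 -2.4] turn [0.001 0.    0.004] F [ 0.  -0.4  6.4] Tq [ 0.02  0.35 -0.04] w 13.35461449590678 j [ 0.63  0.28 -0.46 -0.   -0.83 -0.3 ]
```

Emit:
carry_out:
  motion:
    - [0, 0, 0.03, 0, 0, 0.1, -1]
    - [0, 0, 0.06, 0, 0, 0.2, -1]
    - [0, 0, 0.09, 0, 0, 0.4, -1]
    - [0, 0, 0.12, 0, 0, 0.5, -1]
    - [0, 0, 0.12, 0, 0, 0.5, -1]

```text
clock: 12.92
position: [472.5, 146.7, 132.1]
ee_rot: [0.778, -0.628, -0.0, 0.0]
contact_force: [0.5, -1.1, 5.4]
gripper_width: 13.0
grasp_force: 60.0
```

```bash
python3 -c "from h import *;plan(z=135)"
```

```text
t 12.925 p [472.5 146.7 132.1] shift [-0.4 -0.9 -2.9] turn [ 0.001 -0.    -0.116] F [ 0.5 -1.1  5.4] Tq [-0.2   0.12 -0.02] w 13.02120152588391 j [ 0.63  0.29 -0.46 -0.   -0.82 -0.42]
```

Emit:
carry_out:
  motion:
    - [0, 0, 0.03, 0, 0, 0.1, -1]
    - [0, 0, 0.06, 0, 0, 0.3, -1]
    - [0, 0, 0.09, 0, 0, 0.4, -1]
    - [0, 0, 0.11, 0, 0, 0.5, -1]
    - [0, 0, 0.11, 0, 0, 0.5, -1]

```text
clock: 13.55
position: [472.6, 146.8, 131.6]
ee_rot: [0.742, -0.67, -0.0, 0.0]
contact_force: [0.0, -0.7, 6.3]
gripper_width: 12.9
grasp_force: 59.9
```

```bash
python3 -c "from h import *;plan(z=135)"
```

```text
t 13.55 p [472.6 146.8 131.6] shift [-0.5 -0.7 -3.4] turn [ 0.001 -0.    -0.225] F [ 0.  -0.7  6.3] Tq [-0.17 -0.02  0.02] w 12.915461065580576 j [ 0.63  0.29 -0.46  0.   -0.82 -0.53]
```

Emit:
carry_out:
  motion:
    - [0, 0, 0.02, 0, 0, 0.1, -1]
    - [0, 0, 0.04, 0, 0, 0.2, -1]
    - [0, 0, 0.06, 0, 0, 0.3, -1]
    - [0, 0, 0.08, 0, 0, 0.4, -1]
    - [0, 0, 0.08, 0, 0, 0.4, -1]

```text
clock: 14.18
position: [472.7, 146.9, 131.1]
ee_rot: [0.715, -0.699, -0.0, 0.0]
contact_force: [0.4, -0.8, 5.6]
gripper_width: 12.6
grasp_force: 59.9
```

```bash
python3 -c "from h import *;plan(z=135)"
```

```text
t 14.175 p [472.7 146.9 131.1] shift [-0.4 -0.6 -3.9] turn [ 0.    -0.    -0.305] F [ 0.4 -0.8  5.6] Tq [-0.37 -0.02  0.03] w 12.553284557955108 j [ 0.63  0.29 -0.46  0.   -0.82 -0.61]
```

Emit:
carry_out:
  motion:
    - [0, 0, 0.02, 0, 0, 0.1, -1]
    - [0, 0, 0.04, 0, 0, 0.2, -1]
    - [0, 0, 0.04, 0, 0, 0.2, -1]

```text
clock: 14.55
position: [472.8, 146.9, 130.9]
ee_rot: [-0.701, 0.713, 0.0, -0.0]
contact_force: [-0.0, -1.4, 6.1]
gripper_width: 12.8
grasp_force: 60.0
```

```bash
python3 -c "from h import *;plan(z=135)"
```

```text
t 14.55 p [472.8 146.9 130.9] shift [-0.4 -0.5 -4.1] turn [ 0.    -0.    -0.345] F [-0.  -1.4  6.1] Tq [-0.3   0.07 -0.04] w 12.791486558555768 j [ 0.63  0.29 -0.46  0.   -0.82 -0.65]
```

Emit:
carry_out:
  motion:
    - [0, 0, 0.02, 0, 0, 0.1, -1]
    - [0, 0, 0.035, 0, 0, 0.15, -1]
    - [0, 0, 0.035, 0, 0, 0.15, -1]

```text
clock: 14.92
position: [472.8, 147.0, 130.8]
ee_rot: [-0.689, 0.725, 0.0, -0.0]
contact_force: [1.0, -0.9, 5.5]
gripper_width: 12.6
grasp_force: 60.0
```

```bash
python3 -c "from h import *;plan(z=135)"
```

```text
t 14.925 p [472.8 147.  130.8] shift [-0.3 -0.5 -4.2] turn [ 0.    0.   -0.38] F [ 1.  -0.9  5.5] Tq [-0.26  0.05  0.02] w 12.595365562435502 j [ 0.63  0.29 -0.46 -0.   -0.82 -0.68]
```

Emit:
carry_out:
  motion:
    - [0, 0, 0.02, 0, 0, 0.1, -1]
    - [0, 0, 0.035, 0, 0, 0.15, -1]
    - [0, 0, 0.035, 0, 0, 0.15, -1]

```text
clock: 15.3
position: [473.2, 147.3, 130.7]
ee_rot: [-0.676, 0.737, -0.0, 0.0]
contact_force: [2.6, -0.0, 3.6]
gripper_width: 12.8
grasp_force: 59.8
```

```bash
python3 -c "from h import *;plan(z=135)"
```

```text
t 15.3 p [473.2 147.3 130.7] shift [-0.  -0.1 -4.3] turn [-0.001  0.    -0.414] F [ 2.6 -0.   3.6] Tq [-0.06 -0.4   0.11] w 12.828370168975894 j [ 0.63  0.29 -0.46  0.   -0.82 -0.72]
```

Emit:
carry_out:
  motion:
    - [0, 0, 0.01, 0, 0, 0.1, -1]
    - [0, 0, 0.02, 0, 0, 0.1, -1]
    - [0, 0, 0.02, 0, 0, 0.1, -1]

```text
clock: 15.68
position: [473.3, 147.3, 130.6]
ee_rot: [-0.669, 0.743, -0.0, 0.001]
contact_force: [3.5, -0.0, 3.5]
gripper_width: 12.8
grasp_force: 59.8
```

```bash
python3 -c "from h import *;plan(z=135)"
```

```text
t 15.675 p [473.3 147.3 130.6] shift [-0.   0.  -4.4] turn [-0.001  0.    -0.434] F [ 3.5 -0.   3.5] Tq [-0.07 -0.86  0.31] w 12.773834522091835 j [ 0.63  0.29 -0.46  0.   -0.82 -0.74]
```

Emit:
carry_out:
  motion:
    - [0, 0, 0.01, 0, 0, 0, -1]
    - [0, 0, 0.01, 0, 0, 0, -1]

```text
clock: 15.92
position: [473.3, 147.3, 130.7]
ee_rot: [-0.665, 0.747, -0.0, 0.001]
contact_force: [3.2, 0.1, 2.7]
gripper_width: 13.0
grasp_force: 59.8
```

```bash
python3 -c "from h import *;plan(z=135)"
```

```text
t 15.925 p [473.3 147.3 130.7] shift [-0.   0.  -4.3] turn [-0.001  0.    -0.443] F [3.2 0.1 2.7] Tq [-0.06 -1.1   0.42] w 12.997578007878555 j [ 0.63  0.29 -0.46  0.   -0.82 -0.75]
```

The stop is confirmed: torque climbs at about 10 Nm/rad and z is at the home height. I'll release and rise.

Emit:
carry_out:
  motion:
    - [0, 0, -0.01, 0, 0, -0.3, -1]
    - [0, 0, -0.01, 0, 0, -0.3, -0.5]
    - [0, 0, -0.01, 0, 0, -0.3, 0.2]
    - [0, 0, -0.01, 0, 0, -0.3, 0.6]
    - [0, 0, -0.01, 0, 0, -0.3, 0.6]

```text
clock: 16.55
position: [472.5, 146.9, 130.6]
ee_rot: [-0.669, 0.744, 0.0, -0.0]
contact_force: [-0.2, -0.1, -0.9]
gripper_width: 68.3
grasp_force: 0.0
```

Emit:
carry_out:
  motion:
    - [0, 0, 0, 0, 0, -10, 0.6]
    - [0, 0, 0, 0, 0, -40, 0.6]
    - [0, 0, 0, 0, 0, -90, 0.6]
    - [0, 0, 0, 0, 0, -130, 0.6]
    - [0, 0, 0, 0, 0, -130, 0.6]

```text
clock: 17.18
position: [474.5, 147.9, 265.3]
ee_rot: [-0.669, 0.743, -0.001, 0.004]
contact_force: [-0.4, 0.5, -0.0]
gripper_width: 68.3
grasp_force: 0.0
```

Run:
```python
from h import *
plan()
t=get_image("top");s=get_image("side")
f=lambda i:cv2.resize(i,(390,480),interpolation=cv2.INTER_CUBIC)
cv2.imwrite("pics/e1.png",np.hstack([f(t["color"][164:244,230:295]),f(s["color"][160:240,235:300])]))
```

```text
t 17.175 p [474.5 147.9 265.3] shift [ 0.7  1.1 -0. ] turn [-0.008  0.004 -0.434] F [-0.4  0.5 -0. ] Tq [-0.    0.01 -0.06] w 68.25748296740288 j [ 0.63  0.15 -0.27  0.   -1.15 -0.74]
```

View pics/e1.png

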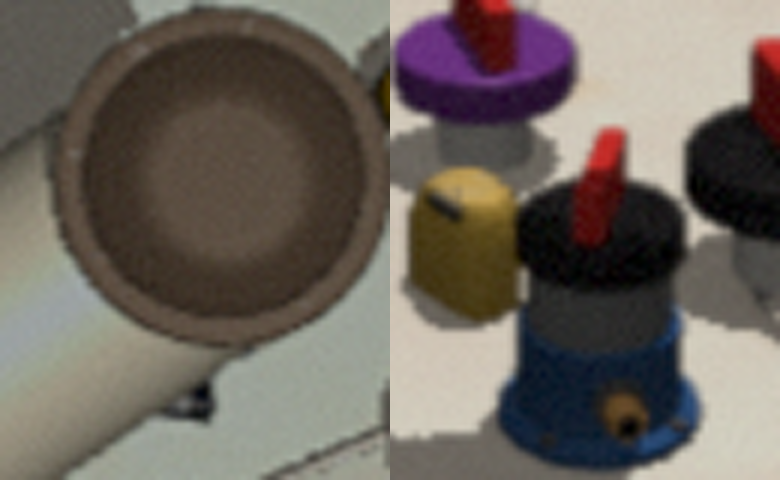

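The cap sits low and level on the neck, turned with the bar, and the gripper is clear. Handing in.

```bash
python3 -c "from bench import *;print(job_done())"
```

```text
the job is handed in; nothing more can be done
None
```

The cap dropped 8 mm into the thread start on the backward turn, was turned forward gently to its stop at the home height and released, and the job is handed in; no verdict came back.

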